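# Test the blender base's stop button

### The job

Test the red mushroom stop button on the blender's drive base: press it straight down until it latches, let go of it so that it stays down by itself, then twist it clockwise, as its arrows show, until it springs back up, and leave it up. Only push with the fingertips: never take the head between the fingers. Do not press the green start button, and leave the bowl, the spice jar and the mug where they stand.

Things in the scene. Friction and masses are not known exactly. Their poses are not given: they have to be found in the camera images.
- drive_base: White blender drive base without jar, fixed: 140 (its x) by 230 mm (its y), flat deck 48 mm above the worktop. Origin: centre of its underside; x from its slotted front to its back, y to its left, z up. On the deck: red stop button at its (0, -55 mm), dark round jar seat (radius 40 mm, coupling up to 61 mm above the worktop) at (20, 52 mm), green start button at (-46, 90 mm).
- stop_head: Red winged mushroom head; moves with press and twist. Origin on its axis, level with the deck while up. Untwisted, its axes are those of drive_base. Hub of radius 17 mm, top 34 mm above the origin; two wings along its +y and -y with flat upright flanks, 13 mm thick in x, out to 40 mm from the axis, 16 to 30 mm above the origin. Only a 4 mm high collar lies beneath, so fingertips fit beside a wing.
- stop_top (a point): Centre of the top of the red stop head's hub, where to press: 82 mm above the worktop while the button is up, about 72.5 mm while it is latched. Its axes are those of stop_head.
- stop_press (a joint): How far the stop button is pressed, in m: 0 is up (its start), 0.011 the bottom stop. A sprung catch snaps in at about 0.0095 on the way down; the button then stays at about 0.0095 when let go. Pressing takes about 5 N at first and about 9 N before the bottom stop, which is rigid.
- stop_twist (a joint): Turn of the stop head in rad, clockwise from above (the +y wing moves to drive_base's +x): 0 untwisted (its start), 0.8 the end stop; it does not turn the other way. Pushing sideways on one wing's flank turns it; a spring (0.02 to 0.08 N m) turns it back when let go. While latched, turning past about 0.5 frees the catch and the button springs up.
- start_button (a joint): Travel of the small green start button (radius 10 mm, top about 61 mm above the worktop) in m; 0 is unpressed, 0.005 fully in. Not to be pressed.
- dip_bowl: Loose small dark stoneware bowl, 83 mm across, 40 mm high; a bystander. Origin at the centre of its underside.
- spice_jar: Loose spice jar with a yellowish lid, 42 mm across, 106 mm high; a bystander. Origin at the centre of its underside.
- black_mug: Loose black mug, 84 mm across, 114 mm with its handle, 80 mm high; a bystander. Origin at the centre of its underside; its handle points to its own -y.

How it is judged:
On the way, in this order (a step that is already met when the one before it is completed fails the run):
1. the stop button is latched down by itself, with nothing of the robot touching it (value of joint stop_press above 0.0075 m and contact force between stop_head and the fingers below 0.1 N and contact force between stop_head and the arm below 0.1 N), for 0.2 s.
2. the stop button has sprung back up (value of joint stop_press below 0.002 m), for 0.2 s.
At the end, for the whole second after the job is handed in: The stop button is up again (pressed by less than 2 mm) with its head turned back (within 0.15 rad), the start button is unpressed, and the bowl, jar and mug stand upright within 20 mm of where they stood (value of joint each of stop_press, start_button below 0.002 m and value of joint stop_twist below 0.15 rad and distance of each of dip_bowl, spice_jar, black_mug from where it was at the start of the episode below 0.02 m and angle between each of dip_bowl, spice_jar, black_mug's own z axis and vertical below 0.25 rad); the robot touches nothing.
It fails at once if the small dark bowl is shifted more than 20 mm or tipped (distance of dip_bowl from where it was at the start of the episode above 0.02 m or angle between dip_bowl's own z axis and vertical above 0.25 rad).
It fails at once if the spice jar is shifted more than 20 mm or tipped (distance of spice_jar from where it was at the start of the episode above 0.02 m or angle between spice_jar's own z axis and vertical above 0.25 rad).
It fails at once if the black mug is shifted more than 20 mm or tipped (distance of black_mug from where it was at the start of the episode above 0.02 m or angle between black_mug's own z axis and vertical above 0.25 rad).
It fails at once if the green start button is pressed (value of joint start_button above 0.002 m).
It fails at once if the head is taken between the fingers (the point midway between the fingertip pads is over or in the hub or a wing and less than 10 mm above the hub's top) ((horizontal distance between the grasp point and stop_top below 0.015 m or (x of the grasp point in the frame of stop_top between -0.005 and 0.005 m and horizontal distance between the grasp point and stop_top below 0.038 m)) and z of the grasp point in the frame of stop_top below 0.01 m).
It also fails if it takes over 48 s, if anything falls off the work surface, if the arm or the gripper's body presses on something with over 40 N, if the wrist force passes 120 N, or if a joint passes its speed limit or range.

### The arm

A 6-joint arm with a two-finger parallel gripper is mounted at the origin on a cart in front of the work surface, level with it; the furniture and walls round the work are solid. World frame = base frame: x ahead of the robot, y to its left, z up, the work surface at z = 0. Lengths are in m, angles in rad, forces in N, time in s.
With the tool pointing down it reaches from about 0.325 to 0.9 m from the base axis. Payload 6.1 kg.
Tool frame: the origin (TCP) lies midway between the tips of the shut fingers; the grasp point (between the pads) lies 19 mm behind it (r.pinch_z is the distance from the TCP to the grasp point, in m); z points along the fingers, y is the line along which they close (so a half turn about z gives the same grasp; the last joint's range is limited). The gripper opens to 85 mm and grips with 20 to 120 N. Pads are 22 mm wide; open, the fingers measure 114 mm over their backs; the gripper's body (76 mm by 85 mm) begins 54 mm behind the grasp point. The pads swing forward as they close: fully open they stand 13 mm farther back than shut.
Start: joints at [1.091, 0.22, 1.526, -0, 1.395, -0.126], TCP at [0.217, 0.586, 0.199] pointing down, gripper open.
Joint ranges: [-2.98, 2.98], [-0.91, 2.08], [0.09, 2.57], [-1.24, 4.39], [0.2, 2.65], [-2.68, 2.68]. Speed limits (rad/s): [2.57, 2.57, 3.01, 3.14, 3.14, 3.14].

### API

Orientations are given as a rotation vector (axis times angle).
In Python, from cell import r gives the robot as it stands.
- The arm moves only by the tool jog_arm, never from a script. Its argument "rows" is a list that holds one entry, the list of rows, each a list of 7 numbers: the shift along the tool's x, y, z in mm, then the turn, a rotation vector about the tool's x, y, z in degrees, then the opening, from 0 (shut) to 1 (fully open). A call has 1 to 12 rows; each row shifts and turns the commanded pose from where the row before left it, along the tool's axes as they then stand; what a row does not reach is not made up. A row lasts 1/8 s, in which the tool goes at most 62.5 mm and 10.7 degrees, less where a joint would pass 70% of its speed; a pose out of reach is approached as far as the arm can. A call is refused whole if a number of a shift passes 62.5 or a number of a turn 10.7, either way. A call with a gripper value outside its range is refused whole. The fingers move at their own pace and stop on an object; the grip force is fixed at half the most. Time passes only in rows, so rows that do not move let the fingers close. It gives the time, the measured TCP pose, the force, the opening and the grip force at its end, in the units of the state.
- r.get_obs(): the state, without advancing time (a new reading comes with each control period).
- r.read_camera(name): name is "scene" or "top" or "wrist"; returns the picture (400x640x3 uint8, red, green, blue); there is no depth.
- r.camera_model(name): a dict with "camera_matrix" (3x3 intrinsics, pixels), "R" (3x3) and "t" (3): a world point X has camera coordinates R X + t; the wrist camera has in their place "hand_eye" (4x4, takes a point from camera to tool coordinates, whose origin is the TCP and whose axes are the flange's). Camera axes: x right, y down, z forward; pixel columns grow to the right and rows downward; lengths in m; the calibration is good to about 2 mm. A picture is of the moment at which its call begins: read the wrist's pose just before it. camera_model takes no time and is no camera call.
- r.sign_off(): hands the job in; it is judged then, once.
The state is a dict: "time": time; "joints": joint angles; "qd": joint speeds; "joint_torque": joint torques, N m; "ee_pos": TCP position; "orientation": TCP orientation; "force": force on the tool from outside, world axes, zero at the start; "ft_torque": the same for the moment, N m; "gripper_width": finger opening in m; "grasp_force": force on a finger pad.
Only numpy, scipy, OpenCV 4.12 (cv2) and the standard library are available. Lean on these libraries where they do the work, as an engineer would, in place of code of your own. Each camera call takes 0.05 s, during which the arm holds its last target. There are 200 camera calls.

## Working session

There is one attempt and no reset: what is moved stays moved. The work goes in short steps, Python scripts to look and compute and a tool call to move; the robot and the scene stay as the last step left them, time stands still between calls to the robot, and variables do not carry over. Pictures are saved under pics/ and viewed, at most 10 in all, crops included, and the job is handed in when it is done.

Besides the shell and the picture viewer there is one more tool, called as name([rows], argument=value, ...), one row to a line, values as JSON. jog_arm: Moves the arm, as the interface text tells. Its arguments: {"type":"object","properties":{"rows":{"type":"array"}},"required":["rows"]}

```bash
mkdir -p pics; python3 - <<'E'
from cell import r
import cv2
o=r.get_obs();print(o)
for n in("top","scene"):
    cv2.imwrite(f"pics/{n}0.png",r.read_camera(n)[:,:,::-1]);print(n,r.camera_model(n))
print(r.camera_model("wrist"))
E
```

```text
{'time': 0.0, 'joints': array([ 1.09088647e+00,  2.21233958e-01,  1.52760509e+00, -9.63938670e-08,
        1.39469550e+00, -1.26080413e-01]), 'qd': array([-2.59362152e-03,  1.65180737e-03, -1.63296695e-04,  3.28547857e-04,
       -8.44921046e-05,  4.03667134e-04]), 'joint_torque': array([ 3.89074139e-04, -4.96899748e+01, -3.89392591e+01, -1.53070878e-04,
        1.09980541e-02,  9.22234619e-06]), 'ee_pos': array([0.21624179, 0.58569373, 0.19829763]), 'orientation': array([-5.52797016e-01, -3.09198507e+00,  2.91088156e-03]), 'force': array([-0.14955878,  0.08613539, -0.05709705]), 'ft_torque': array([0.03213757, 0.01954297, 0.01160854]), 'grasp_force': 0.0, 'gripper_width': 0.08550128452356108}
top {'camera_matrix': array([[488.82386705,   0.        , 320.61234508],
       [  0.        , 488.82386705, 204.88645332],
       [  0.        ,   0.        ,   1.        ]]), 'R': array([[ 0.02947476, -0.99930624,  0.02276566],
       [-0.98444977, -0.0329674 , -0.17254507],
       [ 0.17317589, -0.01732592, -0.9847385 ]]), 't': array([0.13272672, 0.52983303, 1.21145101])}
scene {'camera_matr
[... 190 characters left out ...]
2583236, -0.02135822],
       [-0.20669963, -0.39415487, -0.8954983 ],
       [ 0.37291371,  0.81443768, -0.44455216]]), 't': array([-0.37079273,  0.2382599 ,  0.77162106])}
{'camera_matrix': array([[314.57006499,   0.        , 319.31294978],
       [  0.        , 314.57006499, 201.02053667],
       [  0.        ,   0.        ,   1.        ]]), 'hand_eye': array([[-1.25212314e-03, -9.61153777e-01, -2.76010595e-01,
         6.91272657e-02],
       [ 9.99999120e-01, -1.08255824e-03, -7.66699184e-04,
        -5.26339374e-04],
       [ 4.38118273e-04, -2.76011312e-01,  9.61154287e-01,
        -1.75679542e-01],
       [ 0.00000000e+00,  0.00000000e+00,  0.00000000e+00,
         1.00000000e+00]])}
```

View pics/top0.png

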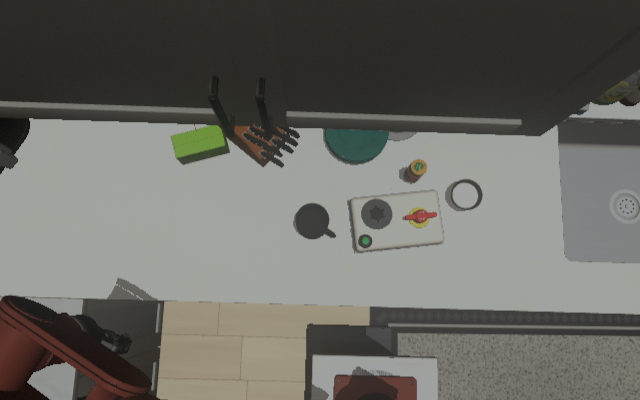

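View pics/scene0.png

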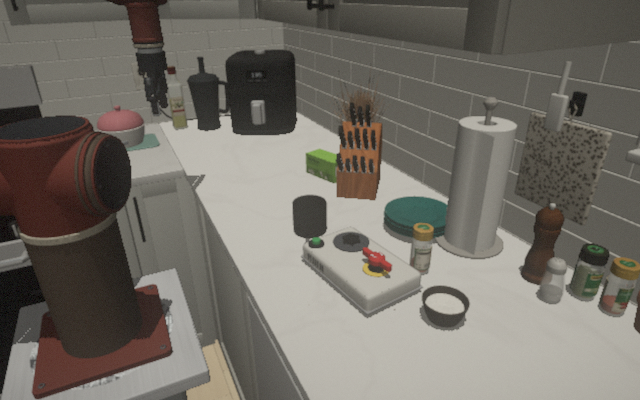

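The top view shows the base with its red head near (421,217), the green button near (365,241), the jar seat near (377,213), the jar near (417,170), the bowl near (466,195) and the mug near (312,221). I'll enlarge that area and fit the pose.

```bash
cat > h.py <<'E'
from cell import r
import numpy as np, cv2
from scipy.spatial.transform import Rotation as Ro
def ray(m,px,z):
    K,R,t=m["camera_matrix"],m["R"],m["t"]
    d=R.T@np.linalg.solve(K,[*px,1]); c=-R.T@t
    return c+d*(z-c[2])/d[2]
def wristm(o):
    m=r.camera_model("wrist"); T=np.eye(4); T[:3,:3]=Ro.from_rotvec(o["orientation"]).as_matrix(); T[:3,3]=o["ee_pos"]
    C=np.linalg.inv(T@m["hand_eye"]); return dict(camera_matrix=m["camera_matrix"],R=C[:3,:3],t=C[:3,3])
E
python3 - <<'E'
from h import *
m=r.camera_model("top")
for n,p,z in[("stop",(421,217),.08),("start",(365,241),.061),("seat",(377,213),.055),("jar",(418,167),.106),("bowl",(466,195),.035),("mug",(312,221),.08),("FL",(357,251),.048),("FR",(442,243),.048),("BR",(436,192),.048),("BL",(351,199),.048)]:
    print(n,ray(m,p,z).round(3))
im=cv2.imread("pics/top0.png")[150:265,290:490]
cv2.imwrite("pics/c1.png",cv2.resize(im,None,fx=4,fy=4,interpolation=cv2.INTER_CUBIC))
E
```

```text
stop [ 0.497 -0.102  0.08 ]
start [0.434 0.036 0.061]
seat [0.507 0.005 0.055]
jar [ 0.618 -0.089  0.106]
bowl [ 0.566 -0.23   0.035]
mug [0.478 0.17  0.08 ]
FL [0.41  0.054 0.048]
FR [ 0.437 -0.162  0.048]
BR [ 0.569 -0.148  0.048]
BL [0.543 0.072 0.048]
```

View pics/c1.png

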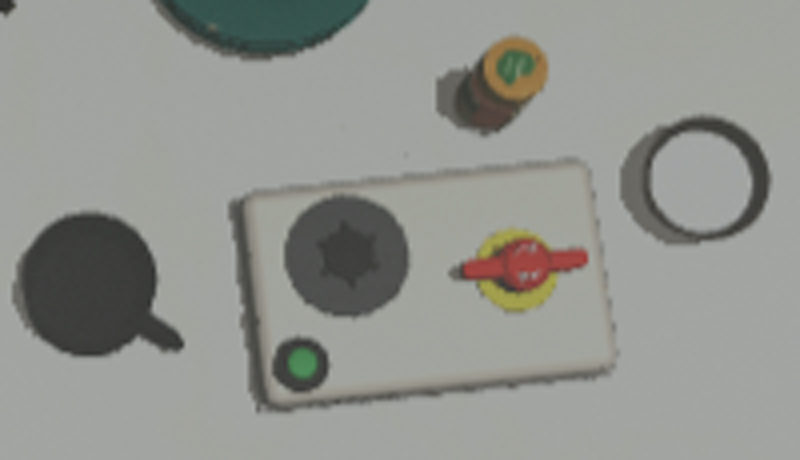

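The close crop puts the head's top at about px (421.6, 215.4), which is world (0.50, -0.103). The base is yawed about 7°. I'll turn the tool so its closing line lies along the base's x, shut the fingers, and move to above the base.

jog_arm([
  [[0,0,0,0,0,10.5,0],[0,0,0,0,0,10.5,0],[0,0,0,0,0,10.5,0],[0,0,0,0,0,10.5,0],[0,0,0,0,0,10.5,0],[0,0,0,0,0,10.3,0]],
])

```text
time: 0.85
ee_pos: [0.2164, 0.5859, 0.1987]
orientation: [2.09, 2.345, -0.002]
force: [-0.4, 0.3, 0.5]
gripper_width: -0.0001
grasp_force: 0.0
```

jog_arm([
  [[-55,16,0,0,0,0,0],[-55,16,0,0,0,0,0],[-55,16,0,0,0,0,0],[-55,16,0,0,0,0,0],[-55,17,0,0,0,0,0],[-55,17,0,0,0,0,0],[-55,17,0,0,0,0,0],[-55,17,0,0,0,0,0],[-55,17,0,0,0,0,0],[-55,17,0,0,0,0,0],[-55,17,0,0,0,0,0],[-55,15,0,0,0,0,0]],
])

```text
time: 2.35
ee_pos: [0.493, -0.0468, 0.1992]
orientation: [-2.083, -2.351, -0.0]
force: [0.5, 0.3, 1.1]
gripper_width: -0.0004
grasp_force: 0.0
```

jog_arm([
  [[0,0,0,0,0,0,0],[0,0,0,0,0,0,0]],
])

```text
time: 2.6
ee_pos: [0.4921, -0.0447, 0.1988]
orientation: [-2.083, -2.349, 0.001]
force: [-1.1, 1.0, -0.6]
gripper_width: -0.0001
grasp_force: 0.0
```

```bash
python3 - <<'E'
from h import *
o=r.get_obs();print(o["ee_pos"],o["orientation"],o["gripper_width"],o["time"],o["force"])
cv2.imwrite("pics/w1.png",r.read_camera("wrist")[:,:,::-1])
E
```

```text
[ 0.49208786 -0.0446979   0.19880626] [-2.08305925e+00 -2.34946109e+00  5.37737694e-04] -0.00014394701264398456 2.6 [-1.07389592  0.99095304 -0.55758468]
```

View pics/w1.png

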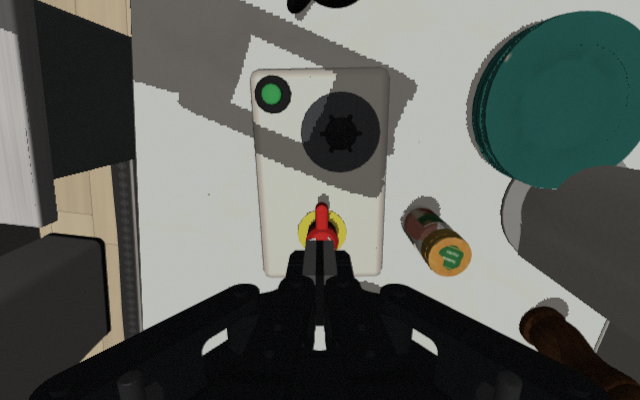

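The wrist view shows the +y wing tip at about (321,205), the seat at (341,132), the green button at (271,94), and deck corners at (252,71), (389,69), (264,276) and (381,275). I'll fit the base pose from these.

```bash
python3 - <<'E'
from h import *
from scipy.optimize import least_squares
m=wristm(r.get_obs()); mt=r.camera_model("top")
P=[((-46,90,61),(271,94)),((20,52,61),(341,132)),((0,-15,78),(321.5,205)),((-70,115,48),(252,70)),((70,115,48),(389,69)),((-70,-115,48),(264,276)),((70,-115,48),(381,275))]
Q=[((0,-55,82),(421.6,215.4)),((20,52,61),(377,213)),((-46,90,61),(365.3,240.7))]
def res(v,a=1):
    c,s=np.cos(v[2]),np.sin(v[2]);out=[]
    for M,L in((m,P),(mt,Q)):
        for b,p in L:
            b=np.array(b)/1e3; X=np.array([v[0]+c*b[0]-s*b[1],v[1]+s*b[0]+c*b[1],b[2]])
            q=M["camera_matrix"]@(M["R"]@X+M["t"]); out+=list(q[:2]/q[2]-p)
    return np.array(out)
v=least_squares(res,[.5,-.05,.12],loss="soft_l1").x
print(v,res(v).reshape(-1,2).round(1).tolist())
c,s=np.cos(v[2]),np.sin(v[2]);R=np.array([[c,-s],[s,c]])
st=v[:2]+R@[0,-.055];o=r.get_obs();T=Ro.from_rotvec(o["orientation"]).as_matrix()
print("stop",st,"tool delta mm",T.T@(np.array([*st,.09])-o["ee_pos"])*1e3,"toolx ang",np.degrees(np.arctan2(T[1,0],T[0,0])),"yaw",np.degrees(v[2]))
E
```

```text
[ 0.4947869  -0.04859397  0.13786041] [[-0.1, -0.1], [-0.3, 1.7], [-0.1, -0.3], [-5.6, -2.3], [2.9, -4.1], [-1.5, 4.6], [1.8, 3.7], [0.2, -0.7], [0.2, -0.4], [0.3, -0.7]]
stop [ 0.50234523 -0.10307214] tool delta mm [-59.85774603   3.1351837  108.89671261] toolx ang 96.9522874647804 yaw 7.898819687312825
```

jog_arm([
  [[-30,2,0,0,0,-1,0],[-30,2,0,0,0,0,0],[0,0,35,0,0,0,0],[0,0,35,0,0,0,0],[0,0,30,0,0,0,0],[0,0,0,0,0,0,0],[0,0,0,0,0,0,0]],
])

```text
time: 3.52
ee_pos: [0.5052, -0.1033, 0.1007]
orientation: [2.06, 2.37, 0.001]
force: [0.2, -0.5, 0.6]
gripper_width: -0.0002
grasp_force: 0.0
```

```bash
python3 - <<'E'
from h import *
a=cv2.resize(r.read_camera("top")[185:250,380:460],None,fx=6,fy=6,interpolation=2)
b=cv2.resize(r.read_camera("scene")[200:310,300:440],(500,390),interpolation=2)
cv2.imwrite("pics/c2.png",np.hstack([a[:,:300+0] if 0 else cv2.resize(a,(300,390)),b])[:,:,::-1])
o=r.get_obs();T=Ro.from_rotvec(o["orientation"]).as_matrix()
print(o["ee_pos"],o["force"],T.T@(np.array([.5023,-.1031,.082])-o["ee_pos"])*1e3)
E
```

```text
[ 0.50577464 -0.10392575  0.10135707] [-0.21090747 -0.17049405 -0.23159717] [ 1.32870175 -3.38081503 19.34568718]
```

View pics/c2.png

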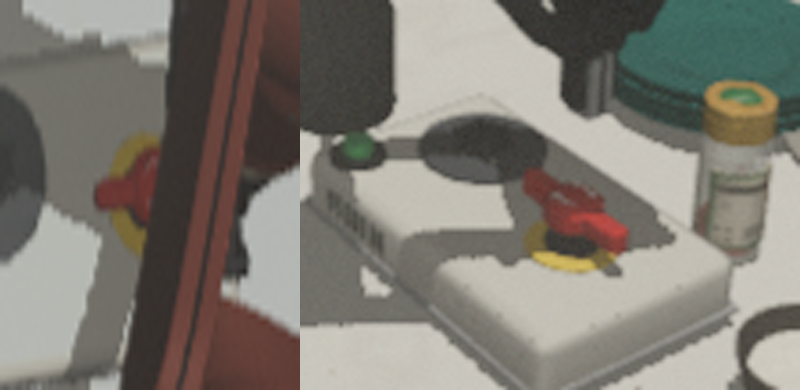

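The crop shows the head untouched, with the fingers near scene px (381,232). The TCP should project to about (380,246), so I'll check with a larger marked crop.

```bash
python3 - <<'E'
from h import *
o=r.get_obs();m=r.camera_model("scene");im=r.read_camera("scene")[:,:,::-1]
a=cv2.resize(im[160:280,330:440],None,fx=5,fy=5,interpolation=2)
for X,c in((o["ee_pos"],(0,255,0)),([.5023,-.1031,.082],(255,255,0)),(o["ee_pos"]+[0,0,.019],(0,255,255))):
    q=m["camera_matrix"]@(m["R"]@np.array(X)+m["t"]);q=q[:2]/q[2];print(q)
    cv2.circle(a,tuple(int(t) for t in (q-[330,160]+.5)*5),3,c,-1)
cv2.imwrite("pics/c3.png",a)
E
```

```text
[379.98761783 245.59798975]
[377.76179584 254.31805078]
[380.46283294 237.10285738]
```

View pics/c3.png

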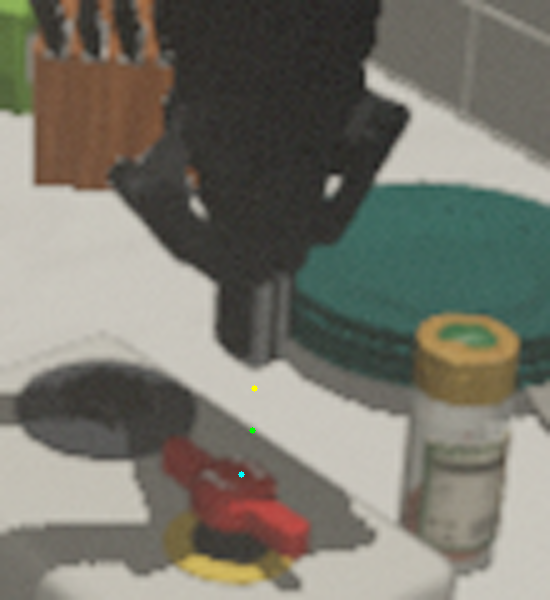

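In the scene view the fingertip shows at crop (255,365). That is about 29 mm above the projected TCP (252,430), while the head matches its prediction. Before going near the head I'll touch the bare deck in front of it to check the tool length.

jog_arm([
  [[0,-25,0,0,0,0,0],[0,-25,0,0,0,0,0],[0,0,20,0,0,0,0],[0,0,20,0,0,0,0],[0,0,5,0,0,0,0],[0,0,0,0,0,0,0]],
])

```text
time: 4.42
ee_pos: [0.4553, -0.111, 0.055]
orientation: [2.062, 2.369, 0.0]
force: [0.6, 0.9, 0.3]
gripper_width: -0.0003
grasp_force: 0.0
```

```bash
python3 - <<'E'
from h import *
print(r.pinch_z)
o=r.get_obs();print(o["ee_pos"],o["force"]);m=r.camera_model("scene");im=r.read_camera("scene")[:,:,::-1]
a=cv2.resize(im[190:290,330:440],None,fx=5,fy=5,interpolation=2)
for X,c in((o["ee_pos"],(0,255,0)),(o["ee_pos"]+[0,0,.019],(0,255,255))):
    q=m["camera_matrix"]@(m["R"]@np.array(X)+m["t"]);q=q[:2]/q[2]
    cv2.circle(a,tuple(int(t) for t in (q-[330,190]+.5)*5),3,c,-1)
cv2.imwrite("pics/c4.png",a)
E
```

```text
0.0187
[ 0.45533222 -0.11101436  0.05503556] [0.6149278  0.89452334 0.32050635]
```

View pics/c4.png

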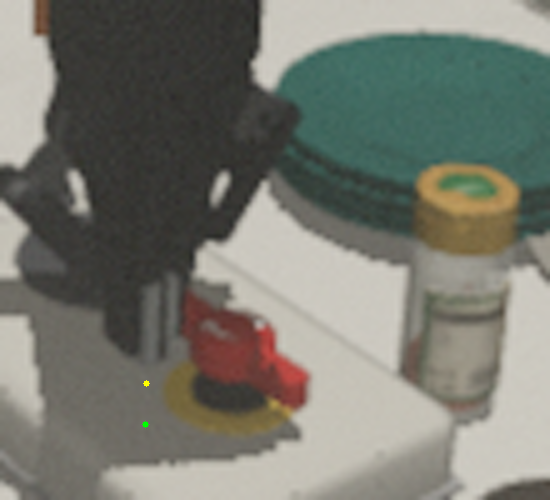

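The tip still shows about 29 mm above the reported TCP. I'll keep going down gently onto the deck.

jog_arm([
  [[0,0,3,0,0,0,0],[0,0,2,0,0,0,0],[0,0,1,0,0,0,0],[0,0,1,0,0,0,0],[0,0,1,0,0,0,0],[0,0,0,0,0,0,0]],
])

```text
time: 5.22
ee_pos: [0.4549, -0.1109, 0.0463]
orientation: [-2.062, -2.37, 0.0]
force: [0.4, -0.5, 0.7]
gripper_width: 0.0004
grasp_force: 0.0
```

jog_arm([
  [[0,0,1,0,0,0,0],[0,0,1,0,0,0,0],[0,0,0,0,0,0,0]],
])

```text
time: 5.6
ee_pos: [0.4548, -0.1108, 0.0443]
orientation: [-2.062, -2.37, 0.0]
force: [1.1, -0.5, 1.1]
gripper_width: -0.0001
grasp_force: 0.0
```

No contact 4 mm below the deck height, so the fingers really are shorter than the TCP says. I'll continue until they touch.

jog_arm([
  [[0,0,5,0,0,0,0],[0,0,5,0,0,0,0],[0,0,3,0,0,0,0],[0,0,2,0,0,0,0],[0,0,0,0,0,0,0]],
])

```text
time: 6.22
ee_pos: [0.4548, -0.1108, 0.0292]
orientation: [-2.062, -2.369, 0.0]
force: [0.3, -1.3, 0.5]
gripper_width: 0.0
grasp_force: 0.0
```

jog_arm([
  [[0,0,1,0,0,0,0],[0,0,1,0,0,0,0],[0,0,1,0,0,0,0],[0,0,0,0,0,0,0]],
])

```text
time: 6.72
ee_pos: [0.4548, -0.1108, 0.0263]
orientation: [-2.062, -2.37, 0.0]
force: [-1.2, 0.3, 0.5]
gripper_width: -0.0001
grasp_force: 0.0
```

jog_arm([
  [[0,0,1,0,0,0,0],[0,0,1,0,0,0,0],[0,0,1,0,0,0,0],[0,0,0,0,0,0,0]],
])

```text
time: 7.22
ee_pos: [0.4548, -0.1108, 0.0233]
orientation: [-2.062, -2.37, 0.0]
force: [0.1, 0.2, 0.2]
gripper_width: 0.0
grasp_force: 0.0
```

jog_arm([
  [[0,0,1,0,0,0,0],[0,0,1,0,0,0,0],[0,0,1,0,0,0,0],[0,0,0,0,0,0,0]],
])

```text
time: 7.72
ee_pos: [0.4549, -0.1109, 0.0203]
orientation: [-2.062, -2.37, 0.0]
force: [-0.8, 0.4, -0.4]
gripper_width: -0.0
grasp_force: 0.0
```

jog_arm([
  [[0,0,1,0,0,0,0],[0,0,0,0,0,0,0]],
])

```text
time: 7.98
ee_pos: [0.4548, -0.1109, 0.0193]
orientation: [-2.062, -2.37, 0.0]
force: [-0.7, 0.5, -0.1]
gripper_width: 0.0
grasp_force: 0.0
```

jog_arm([
  [[0,0,1,0,0,0,0],[0,0,0,0,0,0,0]],
])

```text
time: 8.22
ee_pos: [0.4549, -0.1109, 0.0183]
orientation: [-2.062, -2.37, 0.0]
force: [0.1, -1.2, 0.5]
gripper_width: 0.0
grasp_force: 0.0
```

jog_arm([
  [[0,0,1,0,0,0,0],[0,0,0,0,0,0,0]],
])

```text
time: 8.48
ee_pos: [0.4548, -0.1108, 0.0173]
orientation: [-2.062, -2.37, 0.0]
force: [-0.3, 0.5, -0.5]
gripper_width: 0.0001
grasp_force: 0.0
```

jog_arm([
  [[0,0,1,0,0,0,0],[0,0,0,0,0,0,0]],
])

```text
time: 8.72
ee_pos: [0.4549, -0.1109, 0.0163]
orientation: [-2.062, -2.37, 0.0]
force: [-0.8, 0.8, 1.1]
gripper_width: -0.0002
grasp_force: 0.0
```

```bash
python3 - <<'E'
from h import *
o=r.get_obs();print(o["ee_pos"],o["force"],o["time"]);m=r.camera_model("scene");im=r.read_camera("scene")[:,:,::-1]
a=cv2.resize(im[190:290,330:440],None,fx=5,fy=5,interpolation=2)
cv2.imwrite("pics/c5.png",a)
E
```

```text
[ 0.45485761 -0.11085602  0.01631899] [-0.76441721  0.82497961  1.12169757] 8.725
```

View pics/c5.png

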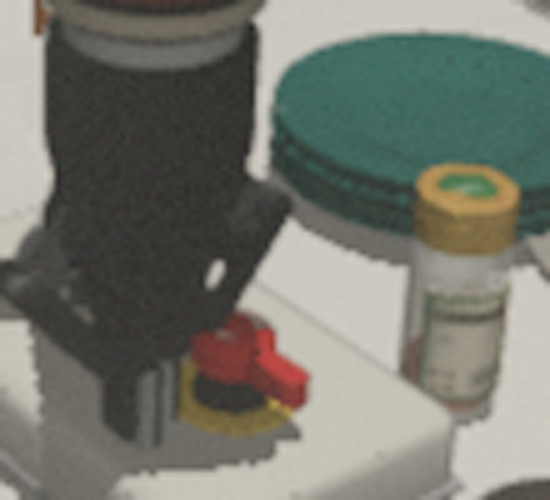

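The tips now look level with the deck, at about (150,443). I'll go a little further to confirm contact.

jog_arm([
  [[0,0,1,0,0,0,0],[0,0,0,0,0,0,0]],
])

```text
time: 9.02
ee_pos: [0.455, -0.1109, 0.0161]
orientation: [-2.062, -2.37, 0.0]
force: [-2.8, 0.7, 8.0]
gripper_width: 0.0003
grasp_force: 3.7
```

jog_arm([
  [[0,0,1,0,0,0,0],[0,0,0,0,0,0,0]],
])

```text
time: 9.28
ee_pos: [0.4551, -0.1109, 0.0161]
orientation: [-2.062, -2.37, 0.0]
force: [-8.4, 2.2, 16.8]
gripper_width: -0.0
grasp_force: 8.5
```

jog_arm([
  [[0,0,1,0,0,0,0],[0,0,0,0,0,0,0]],
])

```text
time: 9.52
ee_pos: [0.4551, -0.1109, 0.0161]
orientation: [-2.062, -2.37, 0.001]
force: [-11.5, 4.3, 27.3]
gripper_width: 0.0
grasp_force: 13.4
```

The tips touched at a reading of 16.1 mm on the 48 mm deck, so they end 32 mm behind the stated TCP. The judged grasp point (TCP − 19 mm) might then lie *below* the tips. To be safe either way, I'll half-open the gripper and press the hub with one fingertip, keeping the grasp point about 26 mm off the axis.

jog_arm([
  [[0,0,-20,0,0,0,0],[0,0,-40,0,0,0,0],[1,22,0,0,0,0,0.5],[0,0,0,0,0,0,0.5],[0,0,0,0,0,0,0.5]],
])

```text
time: 10.15
ee_pos: [0.4754, -0.1065, 0.0725]
orientation: [-2.061, -2.369, 0.001]
force: [-0.2, 0.4, -0.2]
gripper_width: 0.0429
grasp_force: 0.0
```

```bash
python3 - <<'E'
from h import *
o=r.get_obs();print(o["ee_pos"],o["force"],o["time"],o["gripper_width"]);T=Ro.from_rotvec(o["orientation"]).as_matrix()
print("stop in tool",T.T@(np.array([.5023,-.1031,.082])-o["ee_pos"])*1e3)
a=cv2.resize(r.read_camera("scene")[170:290,330:440,::-1],None,fx=3.6,fy=3.6,interpolation=2)
b=cv2.resize(r.read_camera("wrist")[150:350,220:420,::-1],(400,432))
cv2.imwrite("pics/c6.png",np.hstack([a,b]))
E
```

```text
[ 0.47541875 -0.10654909  0.07254663] [-0.24753388  0.35018705 -0.1695756 ] 10.15 0.04286452806543754
stop in tool [-0.29307832 27.08128012 -9.5069657 ]
```

View pics/c6.png

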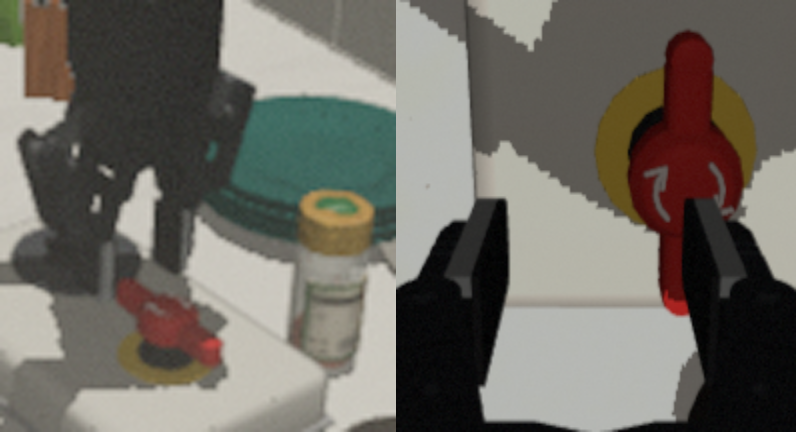

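The right finger's tip is over the hub: wrist crop tip at about x 700, hub at about x 688, which agree once depth is allowed for. I'll descend in small steps.

jog_arm([
  [[0,0,10,0,0,0,0.5],[0,0,8,0,0,0,0.5],[0,0,2,0,0,0,0.5],[0,0,2,0,0,0,0.5],[0,0,0,0,0,0,0.5]],
])

```text
time: 10.88
ee_pos: [0.4766, -0.1069, 0.0514]
orientation: [-2.062, -2.37, 0.0]
force: [0.6, -0.6, 0.5]
gripper_width: 0.0424
grasp_force: 0.0
```

jog_arm([
  [[0,0,2,0,0,0,0.5],[0,0,1,0,0,0,0.5],[0,0,0,0,0,0,0.5]],
])

```text
time: 11.25
ee_pos: [0.4766, -0.1069, 0.0484]
orientation: [2.062, 2.37, 0.0]
force: [0.2, -0.4, 0.4]
gripper_width: 0.0426
grasp_force: 0.0
```

jog_arm([
  [[0,0,2,0,0,0,0.5],[0,0,1,0,0,0,0.5],[0,0,0,0,0,0,0.5]],
])

```text
time: 11.62
ee_pos: [0.4769, -0.1069, 0.046]
orientation: [2.062, 2.369, 0.0]
force: [-2.0, 0.4, 5.4]
gripper_width: 0.0426
grasp_force: 3.0
```

jog_arm([
  [[0,0,2,0,0,0,0.5],[0,0,1,0,0,0,0.5],[0,0,0,0,0,0,0.5]],
])

```text
time: 12.0
ee_pos: [0.4769, -0.107, 0.0432]
orientation: [2.062, 2.369, 0.0]
force: [-3.3, 0.6, 8.1]
gripper_width: 0.0426
grasp_force: 3.9
```

jog_arm([
  [[0,0,2,0,0,0,0.5],[0,0,2,0,0,0,0.5],[0,0,0,0,0,0,0.5]],
])

```text
time: 12.38
ee_pos: [0.4769, -0.1069, 0.0388]
orientation: [2.062, 2.369, 0.0]
force: [-1.3, 0.6, 3.6]
gripper_width: 0.0428
grasp_force: 2.1
```

jog_arm([
  [[0,0,2,0,0,0,0.5],[0,0,1,0,0,0,0.5],[0,0,0,0,0,0,0.5]],
])

```text
time: 12.75
ee_pos: [0.4773, -0.1071, 0.037]
orientation: [2.062, 2.369, 0.001]
force: [-5.4, 1.3, 13.8]
gripper_width: 0.0426
grasp_force: 7.1
```

jog_arm([
  [[0,0,1,0,0,0,0.5],[0,0,1,0,0,0,0.5],[0,0,0,0,0,0,0.5]],
])

```text
time: 13.12
ee_pos: [0.4779, -0.1072, 0.0367]
orientation: [2.061, 2.369, 0.001]
force: [-10.7, 3.7, 26.9]
gripper_width: 0.0429
grasp_force: 13.7
```

It snapped in and reached the bottom stop. Now I'll lift off and let it rest, then go beside the +y wing with the fingers shut.

jog_arm([
  [[0,0,-10,0,0,0,0.5],[0,0,-20,0,0,0,0.5],[0,0,0,0,0,0,0.5],[0,0,0,0,0,0,0.5],[34,-4,0,0,0,0,0],[0,0,0,0,0,0,0],[0,0,0,0,0,0,0],[0,0,0,0,0,0,0]],
])

```text
time: 14.12
ee_pos: [0.468, -0.0743, 0.0632]
orientation: [-2.063, -2.369, 0.0]
force: [-0.7, 0.0, 0.4]
gripper_width: -0.0002
grasp_force: 0.0
```

```bash
python3 - <<'E'
from h import *
o=r.get_obs();print(o["ee_pos"],o["force"],o["time"],o["gripper_width"]);T=Ro.from_rotvec(o["orientation"]).as_matrix()
print("stop in tool",T.T@(np.array([.5023,-.1031,.082])-o["ee_pos"])*1e3)
im0=cv2.imread("pics/scene0.png")[:,:,::-1].astype(int);im=r.read_camera("scene").astype(int)
for a in(im0,im):
    a=a[230:300,345:410];k=(a[...,0]>110)&(a[...,1]<60);y,x=np.nonzero(k);print(k.sum(),x.mean()+345,y.mean()+230,y.max()+230)
b=np.hstack([cv2.resize(i[190:290,330:440].astype(np.uint8)[:,:,::-1],None,fx=3.6,fy=3.6,interpolation=2) for i in(im0,im)])
cv2.imwrite("pics/c7.png",b)
E
```

```text
[ 0.46800498 -0.07425798  0.0631822 ] [-0.65803194  0.0174084   0.43990866] 14.125 -0.00019887388965519648
stop in tool [-33.2862211   29.99874192 -18.82080469]
3 372.6666666666667 260.6666666666667 263
3 374.0 267.0 268
```

View pics/c7.png

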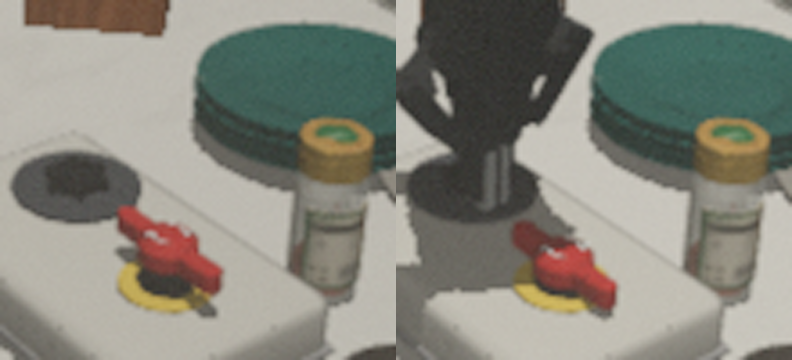

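The side-by-side shows the head sitting about 15 crop px lower than at the start, so it is latched with nothing touching it. Now I'll descend beside the wing and push.

jog_arm([
  [[0,0,15,0,0,0,0],[0,0,15,0,0,0,0],[0,0,8,0,0,0,0],[0,0,0,0,0,0,0]],
])

```text
time: 14.68
ee_pos: [0.4669, -0.0734, 0.0241]
orientation: [-2.061, -2.368, 0.002]
force: [-0.8, 0.6, 0.8]
gripper_width: 0.0001
grasp_force: 0.0
```

jog_arm([
  [[0,4,0,0,0,0,0],[0,4,0,0,0,0,0],[0,2,0,0,0,0,0],[0,2,0,0,0,0,0],[0,2,0,0,0,0,0],[0,0,0,0,0,0,0]],
])

```text
time: 15.42
ee_pos: [0.4818, -0.0717, 0.0254]
orientation: [-2.062, -2.37, -0.0]
force: [-1.3, 1.1, 2.2]
gripper_width: 0.0003
grasp_force: 0.9
```

jog_arm([
  [[0,2,0,0,0,0,0],[0,2,0,0,0,0,0],[0,2,0,0,0,0,0],[0,0,0,0,0,0,0]],
])

```text
time: 15.92
ee_pos: [0.488, -0.071, 0.0255]
orientation: [2.062, 2.37, 0.0]
force: [-1.6, 1.1, 1.9]
gripper_width: -0.0001
grasp_force: 1.2
```

jog_arm([
  [[0,2,0,0,0,0,0],[0,2,0,0,0,0,0],[0,0,0,0,0,0,0]],
])

```text
time: 16.3
ee_pos: [0.4916, -0.0703, 0.0252]
orientation: [-2.062, -2.369, -0.0]
force: [-2.3, 0.4, 0.9]
gripper_width: -0.0002
grasp_force: 1.1
```

jog_arm([
  [[0,2,0,0,0,0,0],[0,1,0,0,0,0,0],[0,0,0,0,0,0,0]],
])

```text
time: 16.68
ee_pos: [0.4945, -0.0701, 0.0252]
orientation: [-2.062, -2.37, 0.0]
force: [-2.4, 0.1, 0.4]
gripper_width: 0.0004
grasp_force: 1.0
```

jog_arm([
  [[0,2,0,0,0,0,0],[0,1,0,0,0,0,0],[0,0,0,0,0,0,0]],
])

```text
time: 17.05
ee_pos: [0.4976, -0.0695, 0.0253]
orientation: [-2.062, -2.37, 0.0]
force: [-2.3, 0.2, 0.3]
gripper_width: 0.0003
grasp_force: 1.1
```

```bash
python3 - <<'E'
from h import *
# red pixels in scene view: compare bounding box/rows with start picture
im0=cv2.imread("pics/scene0.png")[:,:,::-1].astype(int);im=r.read_camera("scene").astype(int)
for a in(im0,im):
    a=a[235:290,355:400];k=(a[...,0]>80)&(a[...,0]>2.2*a[...,1]);y,x=np.nonzero(k);print(k.sum(),x.mean()+355,y.mean()+235,x.min()+355,x.max()+355,y.min()+235,y.max()+235)
E
```

```text
140 377.14285714285717 257.59285714285716 363 390 248 266
129 376.2015503875969 259.85271317829455 369 384 253 268
```

jog_arm([
  [[0,1,0,0,0,0,0],[0,1,0,0,0,0,0],[0,0,0,0,0,0,0]],
])

```text
time: 17.48
ee_pos: [0.4997, -0.0693, 0.0254]
orientation: [-2.062, -2.37, -0.0]
force: [-3.1, 0.1, -0.5]
gripper_width: 0.0002
grasp_force: 1.1
```

jog_arm([
  [[0,1,0,0,0,0,0],[0,1,0,0,0,0,0],[0,0,0,0,0,0,0]],
])

```text
time: 17.85
ee_pos: [0.5016, -0.069, 0.0254]
orientation: [-2.062, -2.37, 0.0]
force: [-3.1, 1.0, -0.4]
gripper_width: 0.0004
grasp_force: 1.1
```

```bash
python3 - <<'E'
from h import *
im=r.read_camera("scene").astype(int)
a=im[235:290,355:400];k=(a[...,0]>80)&(a[...,0]>2.2*a[...,1]);y,x=np.nonzero(k);print(k.sum(),x.mean()+355,y.mean()+235,x.min()+355,x.max()+355,y.min()+235,y.max()+235)
E
```

```text
139 375.8345323741007 259.60431654676256 369 384 252 268
```

jog_arm([
  [[0,1,0,0,0,0,0],[0,1,0,0,0,0,0],[0,0,0,0,0,0,0]],
])

```text
time: 18.27
ee_pos: [0.5025, -0.0686, 0.025]
orientation: [-2.061, -2.368, 0.002]
force: [-6.5, 0.8, 2.0]
gripper_width: -0.0
grasp_force: 2.6
```

jog_arm([
  [[0,1,0,0,0,0,0],[0,1,0,0,0,0,0],[0,0,0,0,0,0,0]],
])

```text
time: 18.65
ee_pos: [0.5033, -0.0681, 0.0246]
orientation: [-2.06, -2.367, 0.004]
force: [-8.7, 0.5, 2.7]
gripper_width: 0.0002
grasp_force: 4.0
```

```bash
python3 - <<'E'
from h import *
im=r.read_camera("scene").astype(int)
a=im[235:290,355:400];k=(a[...,0]>80)&(a[...,0]>2.2*a[...,1]);y,x=np.nonzero(k);print(k.sum(),x.mean()+355,y.mean()+235,x.min()+355,x.max()+355,y.min()+235,y.max()+235)
E
```

```text
138 375.6449275362319 259.5072463768116 369 384 252 268
```

The force rise shows the end stop. I'll back off, lift clear and compare the head with the start picture.

jog_arm([
  [[0,-10,0,0,0,0,0],[0,-20,0,0,0,0,0],[0,-20,0,0,0,0,0],[0,0,0,0,0,0,0],[0,0,-40,0,0,0,0],[0,0,-50,0,0,0,0],[0,0,-30,0,0,0,0],[0,0,0,0,0,0,0],[0,0,0,0,0,0,0]],
])

```text
time: 19.82
ee_pos: [0.4563, -0.0754, 0.1449]
orientation: [2.062, 2.37, 0.0]
force: [0.3, -0.6, -0.1]
gripper_width: 0.0001
grasp_force: 0.0
```

```bash
python3 - <<'E'
from h import *
print(r.get_obs()["force"])
im0=cv2.imread("pics/scene0.png")[:,:,::-1].astype(int);im=r.read_camera("scene").astype(int)
for a in(im0,im):
    a=a[235:290,355:400];k=(a[...,0]>80)&(a[...,0]>2.2*a[...,1]);y,x=np.nonzero(k);print(k.sum(),x.mean()+355,y.mean()+235,x.min()+355,x.max()+355,y.min()+235,y.max()+235)
d=np.abs(im-im0).max(2)
for n,(y0,y1,x0,x1) in dict(head=(245,270,358,395),jar=(220,275,410,435),bowl=(285,325,420,470),mug=(195,236,292,330)).items(): print(n,(d[y0:y1,x0:x1]>40).mean().round(3))
E
```

```text
[ 0.26052964 -0.56402369 -0.07924056]
140 377.14285714285717 257.59285714285716 363 390 248 266
118 379.3474576271186 259.33898305084745 369 390 253 266
head 0.185
jar 0.0
bowl 0.0
mug 0.0
```

The lower and right edges of the head match the start; a shadow probably hides the rest. I'll move the arm away and check again.

jog_arm([
  [[0,0,-50,0,0,0,0],[50,0,0,0,0,0,0],[60,0,0,0,0,0,0],[60,0,0,0,0,0,0],[60,0,0,0,0,0,0],[60,0,0,0,0,0,0],[0,0,0,0,0,0,0],[0,0,0,0,0,0,0],[0,0,0,0,0,0,0]],
])

```text
time: 21.0
ee_pos: [0.4161, 0.2106, 0.1947]
orientation: [-2.065, -2.368, 0.002]
force: [-0.2, 0.4, -0.2]
gripper_width: 0.0003
grasp_force: 0.0
```

```bash
python3 - <<'E'
from h import *
print(r.get_obs()["force"],r.get_obs()["ee_pos"])
im0=cv2.imread("pics/scene0.png")[:,:,::-1].astype(int);im=r.read_camera("scene").astype(int)
for a in(im0,im):
    a=a[235:290,355:400];k=(a[...,0]>50)&(a[...,0]>2.2*a[...,1]);y,x=np.nonzero(k);print(k.sum(),x.mean()+355,y.mean()+235,x.min()+355,x.max()+355,y.min()+235,y.max()+235)
d=np.abs(im-im0).max(2)
for n,(y0,y1,x0,x1) in dict(head=(245,270,358,395),jar=(220,275,410,435),bowl=(285,325,420,470)).items(): print(n,(d[y0:y1,x0:x1]>40).mean().round(3))
E
```

```text
[-0.19722585  0.377476   -0.16918589] [0.4161025  0.21055879 0.19468618]
140 377.14285714285717 257.59285714285716 363 390 248 266
133 377.22556390977445 257.5864661654135 364 390 248 266
head 0.0
jar 0.0
bowl 0.0
```

The head now matches the start picture: up and turned back. I'll hand in the job.

```bash
python3 -c "
from cell import r
print(r.sign_off())"
```

```text
the job is handed in; nothing more can be done
None
```

The stop button was pressed until it latched, let go, then twisted clockwise until it sprang back up, and the job is handed in; the last camera check showed the head as at the start and the jar and bowl unmoved (the mug was last checked just before the final move away, the green button not separately).

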